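# Set the lot number on the jar coder

### The job

Set the two-wheel lot-number coder to 42 for the next batch of jars: roll its left thumbwheel until the face with four dots looks straight up, and its right thumbwheel until the face with two dots looks straight up. Leave the wheel of the single-wheel counter as it is.

Things in the scene. Friction and masses are not known exactly. Their poses are not given: they have to be found in the camera images.
- coder: two-wheel lot-number coder, screwed down: grey base 116 (x) x 156 (y) x 12 mm, grey cheeks 78 mm high beside two white thumbwheels (left at y = +40, right at y = -40 mm, both at x = 0; axles along y, 64 mm above the table). Origin: centre of its underside, on the table; x points away from the robot, y left. The dot face that looks straight up is the number set
- left_hub (a point): centre of the left wheel; both wheels are alike: drum of radius 36, 34 mm wide, six cross ribs 8 mm thick and 14 mm high (to radius 50), 60 degrees apart, 1 to 6 black dots between them as on a die. With a number up, the next ribs stand 30 degrees either side of the top. A finger put between ribs and pushed on one rolls the wheel; light friction (about 1.2 N at the rib), stays where left
- wheel_left (a joint): angle of the coder's left wheel (at +y), rad. 0: one dot straight up; each further number is pi/3 more, so four dots are up at 3.142. Grows as the wheel's top rolls away from the robot (to the coder's +x): higher numbers come up from the near side. It turns from -0.35 to 5.59 and starts between 1.9 and 2.45
- wheel_right (a joint): angle of the coder's right wheel (at -y), rad, counted like the left one: two dots are straight up at 1.047. It starts between 1.75 and 2.3, so its top must roll towards the robot
- tally_rim (a point): a rib tip on the wheel of the single-wheel counter, a bystander near the coder (same wheel, axle height and base depth, but only 80 mm wide in y); turns with that wheel, which is to be left as it is

How it is judged:
By the outcome, as a careful person would: the job done as asked, in the order asked, and still so for the second after the job is handed in, with the robot touching nothing.
It also fails if it takes over 45 s, if anything falls off the work surface, if the arm or the gripper's body presses on something with over 40 N, if the wrist force passes 120 N, or if a joint passes its speed limit or range.

### The arm

A 6-joint arm with a two-finger parallel gripper is mounted at the origin on the work surface; the furniture and walls round the work are solid. World frame = base frame: x ahead of the robot, y to its left, z up, the work surface at z = 0. Lengths are in mm, angles in rad, forces in N, time in s.
With the tool pointing down it reaches from about 350 to 925 mm from the base axis. Payload 6.4 kg.
Tool frame: the origin (TCP) lies between the finger pads; the fingertips stand 22 mm ahead of it and the grasp point (between the pads) lies 3 mm ahead of it; x points along the fingers, z is the direction in which the jaws open and shut, and the axes are right-handed (so a half turn about x gives the same grasp; the last joint's range is limited). The gripper opens to 85 mm and grips with 20 to 120 N. Pads are 22 mm wide; open, the fingers measure 114 mm over their backs; the gripper's body (76 mm by 85 mm) begins 54 mm behind the grasp point. The pads swing forward as they close: fully open they stand 13 mm farther back than shut.
Start: joints at [-1.372, 0.245, 1.558, -0, 1.339, -0.174], TCP at [236.751, -605.362, 253.29] pointing down, gripper open.
Joint ranges: [-3.13, 3.13], [-1.02, 2.26], [0.13, 2.54], [-0.95, 4.09], [0.21, 2.88], [-2.74, 2.74]. Speed limits (rad/s): [2.57, 2.57, 3.14, 3.14, 3.14, 3.14].

### API

Orientations are given as a rotation vector (axis times angle).
In Python, from cell import robot gives the robot as it stands.
- The arm moves only by the tool move_arm, never from a script. Its argument "moves" is a list of rows, each an object with "linear": the shift along the tool's x, y, z in m, a list of three; "delta_rot": the turn, a rotation vector about the tool's x, y, z in degrees, a list of three; "fingers": the closure, from -1 (fully open) to 1 (shut). In form: [{"linear": [dx, dy, dz], "delta_rot": [rx, ry, rz], "fingers": fingers}, ...]. A call has 1 to 20 rows; each row shifts and turns the commanded pose from where the row before left it, along the tool's axes as they then stand; what a row does not reach is not made up. A row lasts 1/8 s, in which the tool goes at most 62.5 mm and 10.7 degrees, less where a joint would pass 70% of its speed; a pose out of reach is approached as far as the arm can. A call with a gripper value outside its range is refused whole. The fingers move at their own pace and stop on an object; "newtons" is the grip in N (left out, the last holds). Time passes only in rows, so rows that do not move let the fingers close. It gives the time, the measured TCP pose, the force and the opening at its end, in the units of the state.
- robot.state(): the state, without advancing time (a new reading comes with each control period).
- robot.snapshot(name): name is "scene" or "top" or "wrist"; returns (picture, depth): 420x560x3 uint8, red, green, blue; 420x560 float32, mm along the optical axis (not along the pixel's ray), 0 where there is no reading.
- robot.camera_info(name): a dict with "intrinsics" (3x3 intrinsics, pixels), "distortion" ([k1, k2, p1, p2, k3] as OpenCV has them; the pictures are not rectified), "R" (3x3) and "t" (3): a world point X has camera coordinates R X + t; the wrist camera has in their place "mount" (4x4, takes a point from camera to tool coordinates, whose origin is the TCP and whose axes are the tool frame's). Camera axes: x right, y down, z forward; pixel columns grow to the right and rows downward; lengths in mm; the calibration is good to about 2 mm. A picture is of the moment at which its call begins: read the wrist's pose just before it. camera_info takes no time and is no camera call.
- robot.job_done(): hands the job in, once; it reports no verdict.
Trained networks look in the newest picture that a camera, given by its name, has taken for a name from the list of things; names that differ only in an ending like _2 or _b are one class to them, and where a whole thing is asked for, a point or a joint stands for the part that bears it (a point fixed in the world has none). Each returns a list of dicts, best first, with "p" (0 to 1); they miss things now and then, are a little off and sometimes report something else, mostly with a low value. They report only what shows in the picture. A call takes as long as a camera call.
- robot.look_for(camera, query): "centre" ([column, row] in pixels, amid what is visible of it).
- robot.outline_of(camera, query): "mask" (420x560 bool, what is visible of it) and "centre" ([column, row] in pixels, amid what is visible of it).
The state is a dict: "time": time; "joints": joint angles; "joint_vel": joint speeds; "effort": joint torques, N m; "eef_pos": TCP position; "tcp_rot": TCP orientation; "contact_force": force on the tool from outside, world axes, zero at the start; "ft_torque": the same for the moment, N m; "grip_width": opening from 0.0 (shut) to 1.0 (fully open).
Only numpy, scipy, OpenCV 4.12 (cv2) and the standard library are available. Lean on these libraries where they do the work, as an engineer would, in place of code of your own. Each camera call takes 0.05 s, during which the arm holds its last target. There are 200 camera calls.

## Working session

There is one attempt and no reset: what is moved stays moved. The work goes in short steps, Python scripts to look and compute and a tool call to move; the robot and the scene stay as the last step left them, time stands still between calls to the robot, and variables do not carry over. Pictures are saved under pics/ and viewed, on a budget of 10 in all, crops included, one or two more only if the job needs it, and the job is handed in when it is done.

Besides the shell and the picture viewer there is one more tool, called in YAML: its name, and indented under it one key for each argument. move_arm: Moves the arm, as the interface text tells. Its arguments: {"type":"object","properties":{"moves":{"type":"array","items":{"type":"object","properties":{"linear":{"type":"array","items":{"type":"number"}},"delta_rot":{"type":"array","items":{"type":"number"}},"fingers":{"type":"number"}}}},"newtons":{"type":"number"}},"required":["moves"]}

```bash
mkdir -p pics; cat > h.py <<'E'
import numpy as np, cv2
from cell import robot
from scipy.spatial.transform import Rotation as Ro
def cam(n):
    c=robot.camera_info(n); K=np.array(c["intrinsics"],float); D=np.array(c["distortion"],float)
    if n=="wrist":
        s=robot.state(); T=np.eye(4); T[:3,:3]=Ro.from_rotvec(s["tcp_rot"]).as_matrix(); T[:3,3]=s["eef_pos"]
        W=T@np.array(c["mount"])
    else:
        R=np.array(c["R"]);W=np.eye(4);W[:3,:3]=R.T;W[:3,3]=-R.T@np.array(c["t"])
    return K,D,W
def pts(n,depth,W,K,D,uv):
    uv=np.asarray(uv,float).reshape(-1,2)
    n_=cv2.undistortPoints(uv.reshape(-1,1,2),K,D).reshape(-1,2)
    d=depth[uv[:,1].astype(int),uv[:,0].astype(int)]
    P=np.c_[n_*d[:,None],d]; P=P@W[:3,:3].T+W[:3,3]
    return P[d>0]
E
python3 - <<'E'
from h import *
s=robot.state();print(s)
ims=[]
for n in["scene","top"]:
    K,D,W=cam(n); im,d=robot.snapshot(n); np.savez(f"{n}.npz",im=im,d=d)
    cv2.imwrite(f"pics/{n}0.png",im[:,:,::-1])
    print(n,W.round(2).tolist(),K.tolist())
    for q in["coder","left_hub","tally_rim","wheel_left","wheel_right"]:
        for r in robot.outline_of(n,q)[:3]:
            v,u=np.nonzero(r["mask"]);P=pts(n,d,W,K,D,np.c_[u,v])
            print(n,q,round(r["p"],2),np.round(r["centre"]),len(u),P.min(0).round(),P.max(0).round(),np.median(P,0).round())
E
```

```text
{'time': 0.0, 'joints': array([-1.37209450e+00,  2.45846147e-01,  1.55905494e+00, -7.84409020e-06,
        1.33868981e+00, -1.74122775e-01]), 'joint_vel': array([ 0.00079665, -0.00107497,  0.00140583,  0.00021109,  0.00191696,
        0.00060353]), 'effort': array([ 4.57651968e-04, -4.29498625e+01, -3.26129901e+01, -3.23773827e-05,
        5.29576500e-03,  1.80958075e-06]), 'eef_pos': array([ 236.64438721, -604.8214736 ,  252.13776562]), 'tcp_rot': array([ 0.93167118,  1.3642949 , -0.92937701]), 'contact_force': array([-0.24347687, -0.4955529 ,  0.03093471]), 'ft_torque': array([-0.00653242,  0.0256508 , -0.03421617]), 'grip_width': 0.994962119109398}
scene [[-0.77, -0.34, 0.54, -0.64], [-0.64, 0.43, -0.64, 555.81], [-0.01, -0.83, -0.55, 603.62], [0.0, 0.0, 0.0, 1.0]] [[510.60167048977104, 0.0, 281.09307049925883], [0.0, 510.60167048977104, 208.11725825689388], [0.0, 0.0, 1.0]]
scene coder 0.73 [189. 281.] 6838 [ 466. -638. -769.] [1560.  245.  115.] [509. 186.  61.]
scene tally_rim 0.84 [311. 194.] 1034 [ 461. -238.   -1.] [ 634. -110.  114.] [ 493. -124.   82.]
scene wheel_left 0.7
[... 220 characters left out ...]
, 9.92], [0.04, -0.13, -0.99, 927.92], [0.0, 0.0, 0.0, 1.0]] [[388.6221992673522, 0.0, 277.3192810183648], [0.0, 388.6221992673522, 213.9269218901561], [0.0, 0.0, 1.0]]
top coder 0.88 [195. 205.] 3319 [471.  77.  -2.] [602. 253. 115.] [523. 156.  75.]
top left_hub 0.84 [197. 204.] 3286 [471.  77.  -3.] [602. 256. 115.] [523. 156.  76.]
top left_hub 0.45 [327. 207.] 819 [ 467. -171.    8.] [ 569. -111.  115.] [ 510. -134.   92.]
top tally_rim 0.75 [326. 208.] 724 [ 467. -154.   11.] [ 564. -117.  115.] [ 511. -132.   94.]
top wheel_left 0.86 [177. 201.] 827 [482. 176.  -2.] [593. 245. 115.] [526. 196.  91.]
top wheel_right 0.9 [213. 199.] 720 [491.  99.  30.] [588. 141. 113.] [534. 118.  96.]
```

```bash
python3 - <<'E'
from h import *
a=cv2.imread("pics/scene0.png");b=cv2.imread("pics/top0.png")
x=cv2.resize(a[130:350,110:380],(540,440),interpolation=3)
y=cv2.resize(b[150:260,145:210+145-20],None,fx=1,fy=1)
cv2.imwrite("pics/s1.png",cv2.resize(a[150:350,110:370],(780,600),interpolation=3))
cv2.imwrite("pics/t1.png",cv2.resize(b[150:270,140:350],(800,457),interpolation=3))
# geometry from top depth: base-rotation via coder mask top-level points
z=np.load("top.npz");K,D,W=cam("top");d=z["d"]
v,u=np.mgrid[150:260,140:360];P=pts("top",d,W,K,D,np.c_[u.ravel(),v.ravel()])
for lo,hi in[(5,20),(70,84),(95,120)]:
    for y0,y1 in[(60,270),(-200,-80)]:
        q=P[(P[:,2]>lo)&(P[:,2]<hi)&(P[:,1]>y0)&(P[:,1]<y1)][:,:2].astype(np.float32)
        print(lo,y0,len(q),cv2.minAreaRect(q),q.mean(0))
E
```

```text
5 60 1031 ((567.0819091796875, 165.4012451171875), (178.6525115966797, 159.70928955078125), 6.515598773956299) [517.2082  147.86546]
5 -200 567 ((536.8626098632812, -126.97175598144531), (162.33177185058594, 97.568115234375), 3.81282377243042) [ 501.7803   -126.955124]
70 60 977 ((527.7401733398438, 158.34127807617188), (81.4508056640625, 156.5178985595703), 6.0819597244262695) [523.6069  157.58519]
70 -200 442 ((506.12054443359375, -135.56222534179688), (81.04610443115234, 79.61275482177734), 81.24849700927734) [ 503.47214 -135.3585 ]
95 60 691 ((541.7901000976562, 160.82293701171875), (56.70252227783203, 114.21695709228516), 5.43219518661499) [540.77124 156.95007]
95 -200 354 ((523.0852661132812, -136.38938903808594), (56.06245422363281, 34.173011779785156), 3.470357894897461) [ 522.4934  -135.88873]
```

View pics/s1.png

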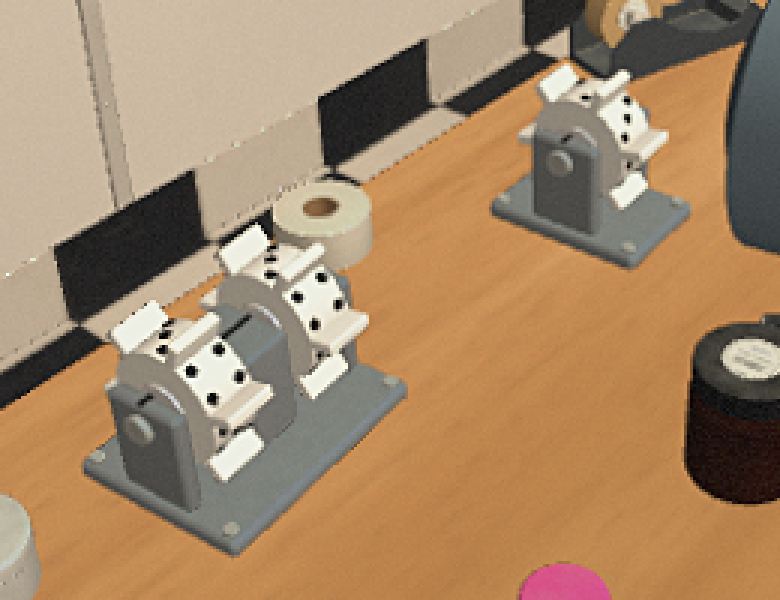

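View pics/t1.png

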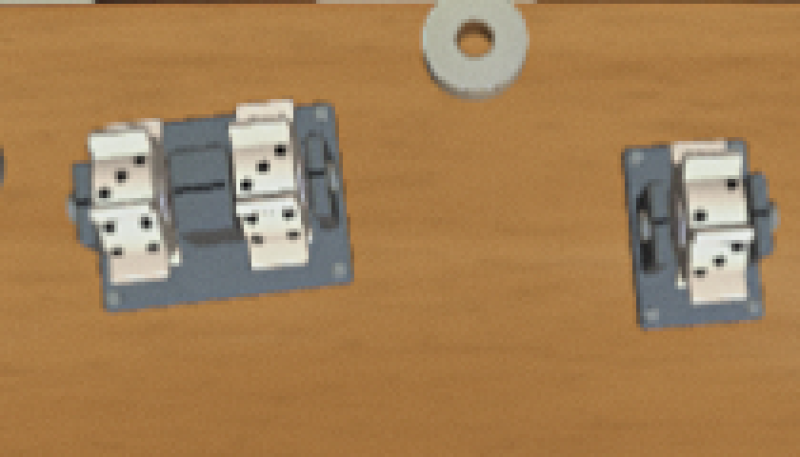

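```bash
cat > wh.py <<'E'
from h import *
def wheel(P,C,yaw,side):
    """rib angles (deg from top, + toward +x) from points near wheel"""
    c,s=np.cos(yaw),np.sin(yaw); Q=(P-[*C,0])@np.array([[c,-s,0],[s,c,0],[0,0,1]])
    Q=Q[abs(Q[:,1]-side*40)<14]; x,z=Q[:,0],Q[:,2]-64; r=np.hypot(x,z); a=np.degrees(np.arctan2(x,z))
    m=(r>41)&(r<53)&(abs(a)<110)
    ph=np.angle(np.exp(6j*np.radians(a[m])).mean())/6
    h=np.histogram(a[m],np.arange(-110,111,10))[0]
    return np.degrees(ph),m.sum(),h
E
python3 - <<'E'
from wh import *
z=np.load("top.npz");K,D,W=cam("top");d=z["d"]
v,u=np.mgrid[0:420,0:560];A=np.c_[u.ravel(),v.ravel()]
P=pts("top",d,W,K,D,A)
r=robot.outline_of("top","coder")[0]; print(r["p"]) 
v,u=np.nonzero(cv2.erode(r["mask"].astype(np.uint8),np.ones((2,2))));M=pts("top",d,W,K,D,np.c_[u,v])
q=M[(M[:,2]>6)&(M[:,2]<18)]; rect=cv2.minAreaRect(q[:,:2].astype(np.float32));print("base",rect)
q=M[(M[:,2]>74)&(M[:,2]<82)]; print("cheek",cv2.minAreaRect(q[:,:2].astype(np.float32)))
for y0 in(0,100,160,220):
    w=P[(P[:,0]>590)&(abs(P[:,1]-y0)<15)&(P[:,2]>20)]; print("behind",y0,len(w), w[:,0].min() if len(w) else None,np.percentile(w[:,0],[5,50]) if len(w) else '', w[:,2].max() if len(w) else '')
z2=np.load("scene.npz");K,D,W2=cam("scene");v,u=np.mgrid[0:420,0:560];P2=pts("scene",z2["d"],W2,K,D,np.c_[u.ravel(),v.ravel()])
for y0 in(0,100,160,220):
    w=P2[(P2[:,0]>620)&(abs(P2[:,1]-y0)<15)&(P2[:,2]>100)]; print("wall scene",y0,len(w),np.percentile(w[:,0],[2,50]) if len(w) else '',w[:,2].max() if len(w) else '')
C=(537,161)
for yaw in(.1,):
  for s in(1,-1):
    print(s,wheel(P,C,yaw,s),wheel(P2,C,yaw,s))
s=robot.state();print(Ro.from_rotvec(s["tcp_rot"]).as_matrix().round(3).tolist()); print(np.round(robot.camera_info("wrist")["mount"],2).tolist())
E
```

```text
0.88
base ((534.9265747070312, 159.03921508789062), (113.4480209350586, 154.09017944335938), 6.666016101837158)
cheek ((527.8938598632812, 158.68972778320312), (81.20430755615234, 146.44151306152344), 6.493895530700684)
behind 0 292 603.9404118890343 [606.22434332 635.2681203 ] 34.36353374485418
behind 100 0 None  
behind 160 0 None  
behind 220 0 None  
wall scene 0 25 [1379.06122024 1384.26269873] 213.02272666491433
wall scene 100 82 [1367.18030868 1372.61189654] 164.706109583279
wall scene 160 0  
wall scene 220 0  
1 (np.float64(-17.48814867650941), np.int64(195), array([ 0,  0,  1, 64,  2,  0,  0,  0, 14, 42,  0,  0,  0,  0, 42, 12,  0,
        0,  0,  0,  7, 11])) (np.float64(-21.32221297020435), np.int64(322), array([ 5,  5,  6, 85, 18,  6,  6,  7, 87, 16,  0,  0,  0,  3, 73,  0,  0,
        0,  0,  0,  1,  4]))
-1 (np.float64(-24.99623465762555), np.int64(215), array([ 0,  0, 34, 25,  0,  0,  0,  0, 49, 12,  0,  0,  0, 33, 27,  0,  0,
        0,  0,  8, 27,  0])) (np.float64(-27.265675005128905), np.int64(281), array([ 0,  0, 19, 74,  7,  3,  6, 49, 39,  0,  0,  0,  0, 70,  7,  0,  0,
        0,  0,  4,  3,  0]))
[[0.0, 0.931, 0.364], [-0.0, 0.364, -0.931], [-1.0, -0.0, 0.0]]
[[-0.0, -0.33, 0.94, -120.08], [-0.0, -0.94, -0.33, 84.11], [1.0, -0.0, -0.0, -0.15], [0.0, 0.0, 0.0, 1.0]]
```

View pics/top0.png

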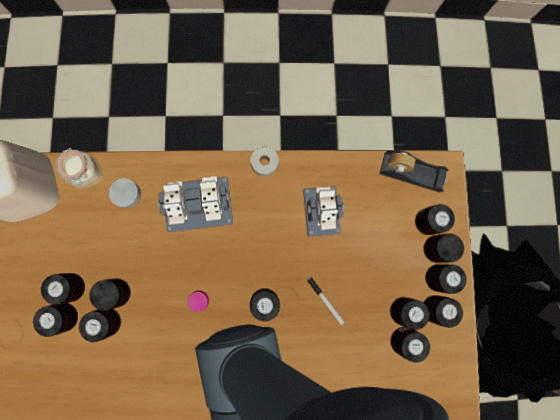

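```bash
python3 - <<'E'
from wh import *
for n in("top","scene"):
    z=np.load(n+".npz");K,D,W=cam(n);v,u=np.mgrid[0:420,0:560];P=pts(n,z["d"],W,K,D,np.c_[u.ravel(),v.ravel()])
    m=(P[:,2]>120)&(P[:,2]<500)&(P[:,0]>150)&(P[:,0]<800)&(P[:,1]>-480)&(P[:,1]<350)
    G,c=np.unique((P[m]//60*60)[:,:2],axis=0,return_counts=True);print(n,[(g.tolist(),int(k)) for g,k in zip(G,c) if k>5])
th=np.radians(6.6);ex=np.array([np.cos(th),np.sin(th),0]);ey=np.array([-ex[1],ex[0],0]);O=np.array([535,159.,0])
s=robot.state();R=Ro.from_rotvec(s["tcp_rot"]).as_matrix()
for nm,t in[("look",O-30*ex+[0,0,252]),]:
    print(nm,t,R.T@(t-s["eef_pos"]))
E
```

```text
top [([120.0, 0.0], 90), ([120.0, 60.0], 269), ([180.0, 0.0], 272), ([180.0, 60.0], 944), ([240.0, -60.0], 465), ([240.0, 0.0], 2476), ([240.0, 60.0], 1036)]
scene [([120.0, 0.0], 577), ([120.0, 60.0], 2473), ([180.0, -60.0], 188), ([180.0, 0.0], 7478), ([180.0, 60.0], 6150), ([240.0, 0.0], 1886), ([240.0, 60.0], 1962), ([240.0, 120.0], 11)]
look [505.19881703 155.55188549 252.        ] [   1.29309223  527.16308051 -610.86065069]
```

move_arm:
  moves:
    - {"linear": [0,0,0],"delta_rot": [7.4,0,0],"fingers": 1}
    - {"linear": [0,0,0],"delta_rot": [7.4,0,0],"fingers": 1}
    - {"linear": [0,0.018,-0.036],"delta_rot": [0,0,0],"fingers": 1}
    - {"linear": [0,0.018,-0.036],"delta_rot": [0,0,0],"fingers": 1}
    - {"linear": [0,0.018,-0.036],"delta_rot": [0,0,0],"fingers": 1}
    - {"linear": [0,0.018,-0.036],"delta_rot": [0,0,0],"fingers": 1}
    - {"linear": [0,0.018,-0.036],"delta_rot": [0,0,0],"fingers": 1}
  newtons: 30

```text
time: 1.52
eef_pos: [305.9, -415.1, 253.5]
tcp_rot: [1.124, 1.261, -1.125]
contact_force: [0.6, -0.1, 0.4]
grip_width: -0.003
```

```bash
python3 - <<'E'
from wh import *
n="top";im,d=robot.snapshot(n);K,D,W=cam(n);v,u=np.mgrid[0:420,0:560];P=pts(n,d,W,K,D,np.c_[u.ravel(),v.ravel()])
m=(P[:,2]>120)&(P[:,2]<600)&(P[:,0]>100)&(P[:,0]<800)&(P[:,1]>-300)&(P[:,1]<350)
G,c=np.unique((P[m]//60*60)[:,:2],axis=0,return_counts=True);print(n,[(g.tolist(),int(k)) for g,k in zip(G,c) if k>5],P[m].max(0))
cv2.imwrite("pics/top1.png",im[:,:,::-1])
E
```

```text
top [([120.0, -60.0], 11), ([120.0, 0.0], 609), ([120.0, 60.0], 40), ([180.0, 0.0], 1394), ([180.0, 60.0], 1163), ([180.0, 120.0], 307), ([240.0, -300.0], 2681), ([240.0, -240.0], 3069), ([240.0, -180.0], 553), ([240.0, 0.0], 434), ([240.0, 60.0], 3190), ([240.0, 120.0], 584), ([300.0, -300.0], 894)] [317.92141241 169.19826278 597.04655866]
```

View pics/top1.png

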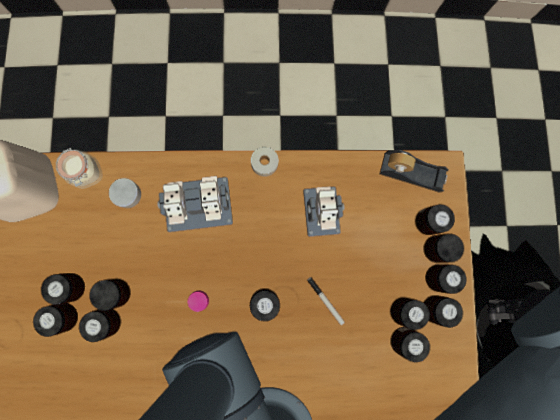

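move_arm:
  moves:
    - {"linear": [0,0.019,-0.036]}
    - {"linear": [0,0.019,-0.036]}
    - {"linear": [0,0.019,-0.036]}
    - {"linear": [0,0.019,-0.036]}
    - {"linear": [0,0.019,-0.036]}
    - {"linear": [0,0.019,-0.036]}
    - {"linear": [0,0.019,-0.036]}
    - {"linear": [0,0.019,-0.036]}
    - {"linear": [0,0.019,-0.036]}
    - {"linear": [0,0.019,-0.036]}
    - {"linear": [0,0.019,-0.036]}
    - {"linear": [0,0.019,-0.036]}
    - {"linear": [0,0.019,-0.036]}
    - {"linear": [0,0.019,-0.036]}
    - {"linear": [0,0.012,-0.036]}
    - {"linear": [0,0,0]}
    - {"linear": [0,0,0]}

```text
validation failed for argument at $.mo...
```

```bash
cat > look.py <<'E'
from wh import *
import sys
n="wrist";K,D,W=cam(n);im,d=robot.snapshot(n);np.savez("w.npz",im=im,d=d,W=W)
v,u=np.mgrid[0:420,0:560];P=pts(n,d,W,K,D,np.c_[u.ravel(),v.ravel()])
cv2.imwrite(f"pics/{sys.argv[1]}.png",im[:,:,::-1])
b=robot.outline_of(n,"coder")[0]; v,u=np.nonzero(cv2.erode(b["mask"].astype(np.uint8),np.ones((3,3)))); M=pts(n,d,W,K,D,np.c_[u,v])
for lo,hi in((8,16),(74,82)):
    q=M[(M[:,2]>lo)&(M[:,2]<hi)]; print(len(q),np.median(q[:,2]),cv2.minAreaRect(q[:,:2].astype(np.float32)))
for s in(1,-1):
    print(s,[(C,*[x.tolist() if hasattr(x,'tolist') else x for x in wheel(P,C,.115,s)]) for C in((535,159),(538,159))])
s=robot.state();print(s["time"],s["eef_pos"],s["tcp_rot"],s["contact_force"])
E
python3 look.py w1
```

```text
Traceback (most recent call last):
  File "look.py", line 6, in <module>
    b=robot.outline_of(n,"coder")[0]; v,u=np.nonzero(cv2.erode(b["mask"].astype(np.uint8),np.ones((3,3)))); M=pts(n,d,W,K,D,np.c_[u,v])
      ~~~~~~~~~~~~~~~~~~~~~~~~~~~^^^
IndexError: list index out of range
```

View pics/w1.png

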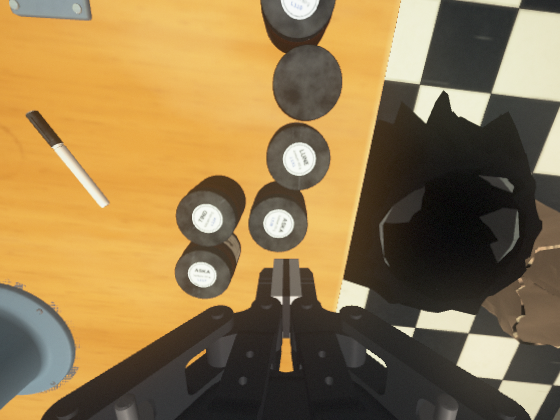

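The move was refused because the rows were incomplete, so this wrist picture only shows the jars and the shut fingers near (285,270). I'm resending with full rows.

move_arm:
  moves:
    - {"linear": [0,0.019,-0.036],"delta_rot": [0,0,0],"fingers": 1}
    - {"linear": [0,0.019,-0.036],"delta_rot": [0,0,0],"fingers": 1}
    - {"linear": [0,0.019,-0.036],"delta_rot": [0,0,0],"fingers": 1}
    - {"linear": [0,0.019,-0.036],"delta_rot": [0,0,0],"fingers": 1}
    - {"linear": [0,0.019,-0.036],"delta_rot": [0,0,0],"fingers": 1}
    - {"linear": [0,0.019,-0.036],"delta_rot": [0,0,0],"fingers": 1}
    - {"linear": [0,0.019,-0.036],"delta_rot": [0,0,0],"fingers": 1}
    - {"linear": [0,0.019,-0.036],"delta_rot": [0,0,0],"fingers": 1}
    - {"linear": [0,0.019,-0.036],"delta_rot": [0,0,0],"fingers": 1}
    - {"linear": [0,0.019,-0.036],"delta_rot": [0,0,0],"fingers": 1}
    - {"linear": [0,0.019,-0.036],"delta_rot": [0,0,0],"fingers": 1}
    - {"linear": [0,0.019,-0.036],"delta_rot": [0,0,0],"fingers": 1}
    - {"linear": [0,0.019,-0.036],"delta_rot": [0,0,0],"fingers": 1}
    - {"linear": [0,0.019,-0.036],"delta_rot": [0,0,0],"fingers": 1}
    - {"linear": [0,0.012,-0.036],"delta_rot": [0,0,0],"fingers": 1}
    - {"linear": [0,0,0],"delta_rot": [0,0,0],"fingers": 1}
    - {"linear": [0,0,0],"delta_rot": [0,0,0],"fingers": 1}

```text
time: 3.8
eef_pos: [520.6, 151.2, 253.2]
tcp_rot: [1.125, 1.261, -1.125]
contact_force: [1.0, 0.4, -0.5]
grip_width: 0.004
```

```bash
python3 look.py w2
```

```text
2904 11.382140684645435 ((534.0560913085938, 160.7432098388672), (113.61700439453125, 152.03460693359375), 6.439979076385498)
3158 77.4526350935611 ((527.9645385742188, 160.2042236328125), (81.23350524902344, 147.37449645996094), 7.006649017333984)
1 [((535, 159), -17.425717238077965, 1140, [0, 0, 0, 235, 0, 0, 0, 0, 45, 286, 0, 0, 0, 0, 201, 158, 0, 0, 0, 0, 158, 57]), ((538, 159), -18.789228497338406, 1094, [0, 0, 0, 285, 0, 0, 0, 0, 117, 229, 0, 0, 0, 0, 236, 92, 0, 0, 0, 0, 52, 83])]
-1 [((535, 159), -25.090772408782865, 1117, [0, 0, 123, 103, 0, 0, 0, 2, 336, 1, 0, 0, 0, 119, 204, 0, 0, 0, 0, 11, 218, 0]), ((538, 159), -26.595284447054734, 1067, [0, 0, 171, 79, 0, 0, 0, 49, 310, 0, 0, 0, 0, 189, 118, 0, 0, 0, 0, 2, 149, 0])]
3.9 [520.34116236 150.88394292 253.28969444] [ 1.12548316  1.26031831 -1.12570353] [-0.40617254  0.34935949 -0.29820093]
```

View pics/w2.png

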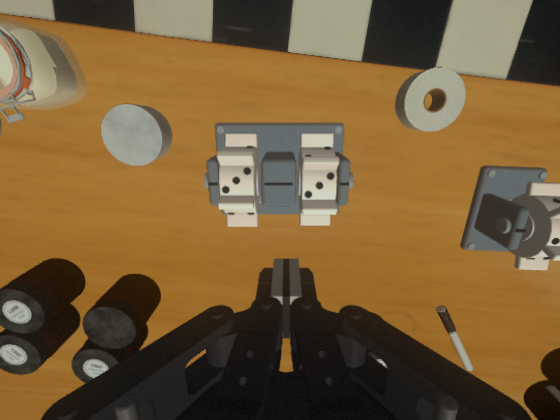

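The wrist view shows the coder square to the tool: left wheel near (238,180), right near (319,180), both with "3" roughly up. Its ribs stand at about -18° and +42° on the left, and -26° and +34° on the right. Next I go down on the near side of the left wheel.

move_arm:
  moves:
    - {"linear": [0,-0.02,-0.024],"delta_rot": [0,0,0],"fingers": 1}
    - {"linear": [0,-0.02,-0.0236],"delta_rot": [0,0,0],"fingers": 1}
    - {"linear": [0.03,0,0],"delta_rot": [0,0,0],"fingers": 1}
    - {"linear": [0.04,0,0],"delta_rot": [0,0,0],"fingers": 1}
    - {"linear": [0.035,0,0],"delta_rot": [0,0,0],"fingers": 1}
    - {"linear": [0.015,0,0],"delta_rot": [0,0,0],"fingers": 1}
    - {"linear": [0.007,0,0],"delta_rot": [0,0,0],"fingers": 1}
    - {"linear": [0,0,0],"delta_rot": [0,0,0],"fingers": 1}
    - {"linear": [0,0,0],"delta_rot": [0,0,0],"fingers": 1}

```text
time: 5.03
eef_pos: [475.9, 194.8, 127.7]
tcp_rot: [1.126, 1.26, -1.123]
contact_force: [0.1, 0.5, 0.8]
grip_width: -0.003
```

```bash
cat > st.py <<'E'
from h import *
th=np.radians(6.6);ex=np.array([np.cos(th),np.sin(th),0]);ey=np.array([-ex[1],ex[0],0]);O=np.array([534.5,160.3,0])
s=robot.state();p=s["eef_pos"]-O;print("coder frame",p@ex,p@ey,p[2],"F",s["contact_force"],s["time"])
print(Ro.from_rotvec(s["tcp_rot"]).as_matrix().round(3).tolist())
E
python3 st.py
```

```text
coder frame -54.26255197104261 40.99247897301225 127.65994053854301 F [0.08549902 0.51905539 0.818494  ] 5.025
[[0.002, 0.993, 0.114], [0.0, 0.114, -0.993], [-1.0, 0.003, -0.0]]
```

move_arm:
  moves:
    - {"linear": [0.002,0.01,0.0005],"delta_rot": [0,0,0],"fingers": 1}
    - {"linear": [0,0.01,0.0005],"delta_rot": [0,0,0],"fingers": 1}
    - {"linear": [0,0.008,0],"delta_rot": [0,0,0],"fingers": 1}
    - {"linear": [0,0.008,0],"delta_rot": [0,0,0],"fingers": 1}
    - {"linear": [0,0.008,0],"delta_rot": [0,0,0],"fingers": 1}
    - {"linear": [0,0.007,0],"delta_rot": [0,0,0],"fingers": 1}
    - {"linear": [0,0.005,0],"delta_rot": [0,0,0],"fingers": 1}
    - {"linear": [0,0.003,0],"delta_rot": [0,0,0],"fingers": 1}
    - {"linear": [0,0,0],"delta_rot": [0,0,0],"fingers": 1}
    - {"linear": [0,0,0],"delta_rot": [0,0,0],"fingers": 1}

```text
time: 6.28
eef_pos: [534.0, 200.5, 124.6]
tcp_rot: [1.125, 1.26, -1.123]
contact_force: [0.2, -0.2, -0.0]
grip_width: -0.001
```

```bash
python3 st.py; python3 - <<'E'
from wh import *
for n in("scene","top"):
    im,d=robot.snapshot(n);K,D,W=cam(n);v,u=np.mgrid[0:420,0:560];P=pts(n,d,W,K,D,np.c_[u.ravel(),v.ravel()])
    for s in(1,-1): print(n,s,wheel(P,(534.5,160.3),.115,s))
    cv2.imwrite(f"pics/{n}_p1.png",cv2.resize(im[150:350,110:370] if n=="scene" else im[150:270,140:350],None,fx=3,fy=3,interpolation=3)[:,:,::-1])
E
```

```text
coder frame 4.1620122997721145 39.959484129244686 124.6243613258313 F [ 0.21485839 -0.21825607 -0.04388658] 6.275
[[0.001, 0.993, 0.114], [0.0, 0.114, -0.993], [-1.0, 0.001, -0.0]]
scene 1 (np.float64(27.274585889166172), np.int64(338), array([ 0, 42, 80,  0,  0,  0,  3, 83,  2, 17, 49, 12, 11, 14,  0,  0,  0,
        0, 13, 12,  0,  0]))
scene -1 (np.float64(-26.036955016008445), np.int64(279), array([ 0,  0, 34, 66,  0,  0,  3, 23, 60,  0,  0,  0,  0, 55, 27,  0,  0,
        0,  0,  6,  5,  0]))
top 1 (np.float64(28.922866320866948), np.int64(29), array([ 0, 13,  8,  0,  0,  0,  0,  4,  3,  0,  0,  0,  0,  0,  0,  0,  0,
        0,  0,  1,  0,  0]))
top -1 (np.float64(-24.329789590521173), np.int64(216), array([ 0,  0, 19, 29,  0,  0,  0,  0, 37, 23,  0,  0,  0,  9, 54,  1,  0,
        0,  0, 15, 29,  0]))
```

View pics/scene_p1.png

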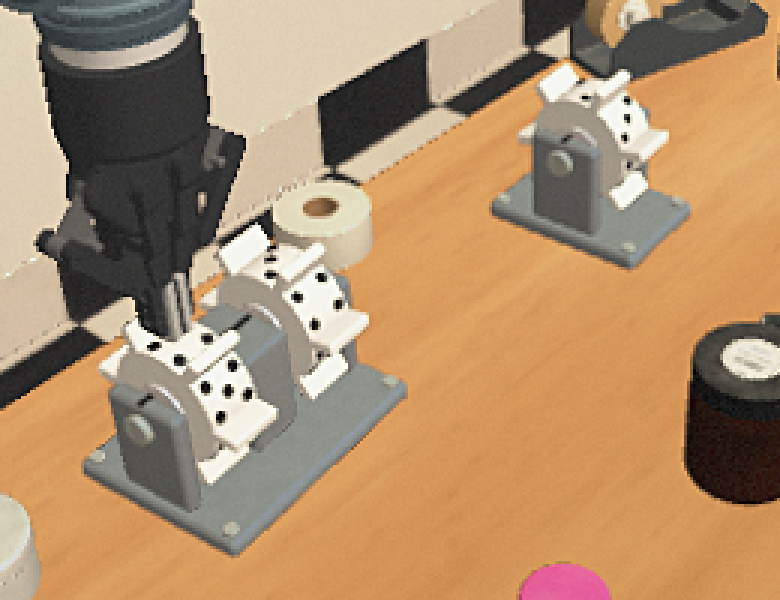

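The scene picture shows four dots coming up on the left wheel, near (185,355), with the finger behind the rib. I'll push about 3 mm more, back off and lift.

move_arm:
  moves:
    - {"linear": [0,0.003,0],"delta_rot": [0,0,0],"fingers": 1}
    - {"linear": [0,0,0],"delta_rot": [0,0,0],"fingers": 1}
    - {"linear": [0,0,0],"delta_rot": [0,0,0],"fingers": 1}
    - {"linear": [0,-0.006,0],"delta_rot": [0,0,0],"fingers": 1}
    - {"linear": [0,0,0],"delta_rot": [0,0,0],"fingers": 1}
    - {"linear": [-0.02,0,0],"delta_rot": [0,0,0],"fingers": 1}
    - {"linear": [-0.04,0,0],"delta_rot": [0,0,0],"fingers": 1}
    - {"linear": [-0.04,0,0],"delta_rot": [0,0,0],"fingers": 1}
    - {"linear": [-0.028,0,0.02],"delta_rot": [0,0,0],"fingers": 1}
    - {"linear": [0,0,0.02],"delta_rot": [0,0,0],"fingers": 1}
    - {"linear": [0,0,0],"delta_rot": [0,0,0],"fingers": 1}
    - {"linear": [0,0,0],"delta_rot": [0,0,0],"fingers": 1}

```text
time: 7.88
eef_pos: [534.5, 160.4, 250.9]
tcp_rot: [1.124, 1.263, -1.126]
contact_force: [0.1, -0.2, -0.5]
grip_width: 0.003
```

```bash
sed -i 's/((535,159),(538,159))/((534.5,160.3),(536.5,160.3))/' look.py; python3 look.py w3; python3 st.py; python3 -c "
import cv2;a=cv2.imread('pics/w3.png');cv2.imwrite('pics/w3c.png',cv2.resize(a[90:260,180:380],(800,600)[:2],interpolation=3))"
```

```text
2882 11.515071212927467 ((534.2234497070312, 161.29788208007812), (115.23062896728516, 151.99267578125), 5.421494007110596)
2863 77.50283666504413 ((528.5482177734375, 160.22662353515625), (78.73908233642578, 147.1907501220703), 6.4014153480529785)
1 [((534.5, 160.3), 27.85330227577297, 974, [0, 0, 102, 0, 0, 0, 0, 78, 243, 0, 0, 0, 0, 269, 30, 0, 0, 0, 0, 252, 0, 0]), ((536.5, 160.3), 26.783050357337217, 938, [0, 0, 107, 0, 0, 0, 0, 258, 83, 0, 0, 0, 43, 253, 0, 0, 0, 0, 0, 194, 0, 0])]
-1 [((534.5, 160.3), -24.842495598044582, 1100, [0, 0, 105, 118, 0, 0, 0, 1, 339, 3, 0, 0, 0, 103, 217, 0, 0, 0, 0, 22, 192, 0]), ((536.5, 160.3), -25.852768322358273, 1042, [0, 0, 142, 80, 0, 0, 0, 23, 336, 0, 0, 0, 0, 147, 156, 0, 0, 0, 0, 10, 148, 0])]
7.975 [534.61274907 160.68964934 251.03275095] [ 1.12318838  1.26307389 -1.12572812] [-0.88308771  0.0179758  -0.55079951]
coder frame 0.1567870354377077 0.37410798268012113 251.03275094596478 F [-0.88308771  0.0179758  -0.55079951] 7.975
[[-0.002, 0.993, 0.115], [0.0, 0.115, -0.993], [-1.0, -0.002, -0.0]]
```

View pics/w3c.png

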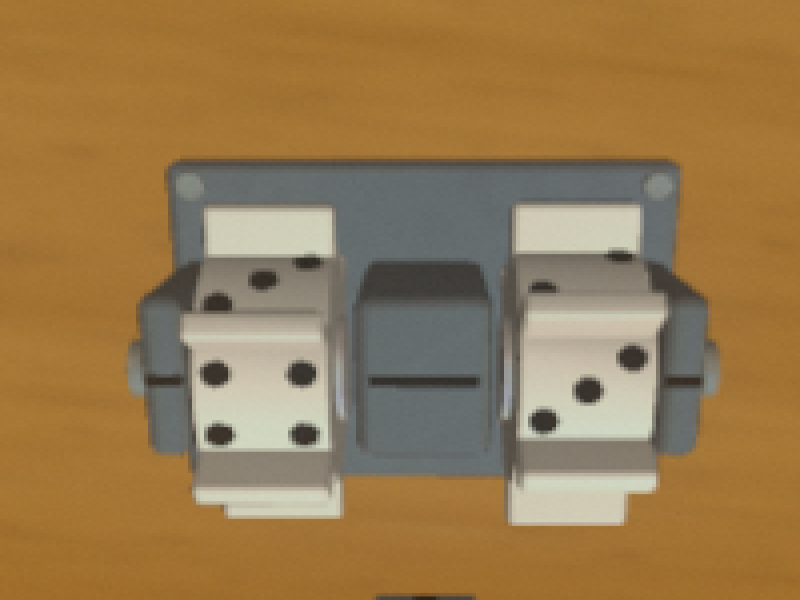

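```bash
cat > fine.py <<'E'
from wh import *
from scipy.optimize import least_squares
def fine(n,d,K,D,W,O=(534.5,160.3),yaw=np.radians(6.6)):
    v,u=np.mgrid[0:420,0:560];P=pts(n,d,W,K,D,np.c_[u.ravel(),v.ravel()])
    c,s=np.cos(yaw),np.sin(yaw);Q=(P-[*O,0])@np.array([[c,-s,0],[s,c,0],[0,0,1]])
    for side in(1,-1):
        q=Q[abs(Q[:,1]-side*40)<13]; q=q[(np.hypot(q[:,0],q[:,2]-64)<56)&(q[:,2]>80)]
        def sd(p): # distance to wheel section surface
            x=q[:,0]-p[0];z=q[:,2]-64-p[1];a=np.arctan2(x,z)-p[2];a=(a+np.pi/6)%(np.pi/3)-np.pi/6;r=np.hypot(x,z)
            X,Y=r*np.sin(a),r*np.cos(a); dr=r-36
            bx,by=abs(X)-4,abs(Y-43)-7
            db=np.hypot(np.maximum(bx,0),np.maximum(by,0))+np.minimum(np.maximum(bx,by),0)
            return np.minimum(dr,db)
        best=min((least_squares(sd,[0,0,a0],loss="soft_l1") for a0 in np.radians([-25,-10,5,20])),key=lambda r:r.cost)
        print(n,side,"dx,dz",best.x[:2].round(2),"rib deg",np.degrees(best.x[2]).round(2),"cost/n",round(best.cost/len(q),3),len(q))
if __name__=="__main__":
    z=np.load("w.npz");K,D,_=cam("wrist");fine("wrist",z["d"],K,D,z["W"])
    print(pts("wrist",z["d"],z["W"],K,D,[(286,198),(221,198),(350,198)]))
E
python3 fine.py
python3 - <<'E'
from fine import *
n="top";im,d=robot.snapshot(n);fine(n,d,*cam(n))
E
```

```text
wrist 1 dx,dz [-1.41 -0.39] rib deg -31.36 cost/n 0.172 1724
wrist -1 dx,dz [-1.73 -0.37] rib deg 35.81 cost/n 0.163 1661
[[533.77202656 160.087311    80.95138254]
 [525.5578385  227.30500734  79.10900976]
 [540.61401668  93.61952769  78.50306564]]
top 1 dx,dz [0. 0.] rib deg -25.0 cost/n nan 0
top -1 dx,dz [ 1.78 -0.19] rib deg -25.34 cost/n 0.523 361fine.py:15: RuntimeWarning: invalid value encountered in scalar divide
  print(n,side,"dx,dz",best.x[:2].round(2),"rib deg",np.degrees(best.x[2]).round(2),"cost/n",round(best.cost/len(q),3),len(q))
```

The section fit puts the left wheel about 1.4° short of four up, which is fine. Now the right wheel: go down on the far side of its far rib.

move_arm:
  moves:
    - {"linear": [0,0.026,0.02],"delta_rot": [0,0,0],"fingers": 1}
    - {"linear": [0,0.026,0.0204],"delta_rot": [0,0,0],"fingers": 1}
    - {"linear": [0.03,0,0],"delta_rot": [0,0,0],"fingers": 1}
    - {"linear": [0.04,0,0],"delta_rot": [0,0,0],"fingers": 1}
    - {"linear": [0.035,0,0],"delta_rot": [0,0,0],"fingers": 1}
    - {"linear": [0.015,0,0],"delta_rot": [0,0,0],"fingers": 1}
    - {"linear": [0.006,0,0],"delta_rot": [0,0,0],"fingers": 1}
    - {"linear": [0,0,0],"delta_rot": [0,0,0],"fingers": 1}
    - {"linear": [0,0,0],"delta_rot": [0,0,0],"fingers": 1}

```text
time: 9.15
eef_pos: [592.5, 126.2, 127.9]
tcp_rot: [1.126, 1.259, -1.122]
contact_force: [-0.1, -0.2, 0.3]
grip_width: -0.001
```

```bash
python3 st.py
```

```text
coder frame 53.685479248407006 -40.514711512811644 127.86582150371956 F [-0.06666904 -0.19276063  0.28165242] 9.15
[[0.003, 0.993, 0.114], [0.0, 0.114, -0.993], [-1.0, 0.003, 0.0]]
```

move_arm:
  moves:
    - {"linear": [0.002,-0.01,0],"delta_rot": [0,0,0],"fingers": 1}
    - {"linear": [0.001,-0.01,0],"delta_rot": [0,0,0],"fingers": 1}
    - {"linear": [0,-0.008,0],"delta_rot": [0,0,0],"fingers": 1}
    - {"linear": [0,-0.008,0],"delta_rot": [0,0,0],"fingers": 1}
    - {"linear": [0,-0.008,0],"delta_rot": [0,0,0],"fingers": 1}
    - {"linear": [0,-0.008,0],"delta_rot": [0,0,0],"fingers": 1}
    - {"linear": [0,-0.006,0],"delta_rot": [0,0,0],"fingers": 1}
    - {"linear": [0,-0.004,0],"delta_rot": [0,0,0],"fingers": 1}
    - {"linear": [0,0,0],"delta_rot": [0,0,0],"fingers": 1}
    - {"linear": [0,0,0],"delta_rot": [0,0,0],"fingers": 1}

```text
time: 10.4
eef_pos: [535.5, 119.6, 133.5]
tcp_rot: [1.131, 1.251, -1.114]
contact_force: [-8.7, 0.9, 43.0]
grip_width: -0.002
```

```bash
python3 st.py; python3 - <<'E'
from wh import *
n="scene"
im,d=robot.snapshot(n);K,D,W=cam(n);v,u=np.mgrid[0:420,0:560];P=pts(n,d,W,K,D,np.c_[u.ravel(),v.ravel()])
for s in(1,-1): print(n,s,wheel(P,(533,160.3),.115,s))
E
```

```text
coder frame -3.7006972419841744 -40.57294216978579 133.48599489133497 F [-8.65104284  0.91656969 43.02108467] 10.4
[[0.014, 0.993, 0.115], [0.001, 0.115, -0.993], [-1.0, 0.014, 0.001]]
scene 1 (np.float64(28.06234263844093), np.int64(338), array([  0,  20,  87,   0,   0,   0,   0,  62,  33,   0,   0,   0,   2,
       111,   3,   0,   0,   0,   1,  19,   0,   0]))
scene -1 (np.float64(-17.60153197377581), np.int64(275), array([ 0,  0,  0, 62, 31,  0,  0,  0, 43, 48,  4,  1,  0,  0, 66, 12,  0,
        0,  0,  0,  8,  0]))
```

```bash
python3 - <<'E'
from h import *
a,_=robot.snapshot("scene");cv2.imwrite("pics/s3.png",cv2.resize(a[150:350,110:370],(780,600),interpolation=3)[:,:,::-1])
E
```

```text
(no output)
```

View pics/s3.png

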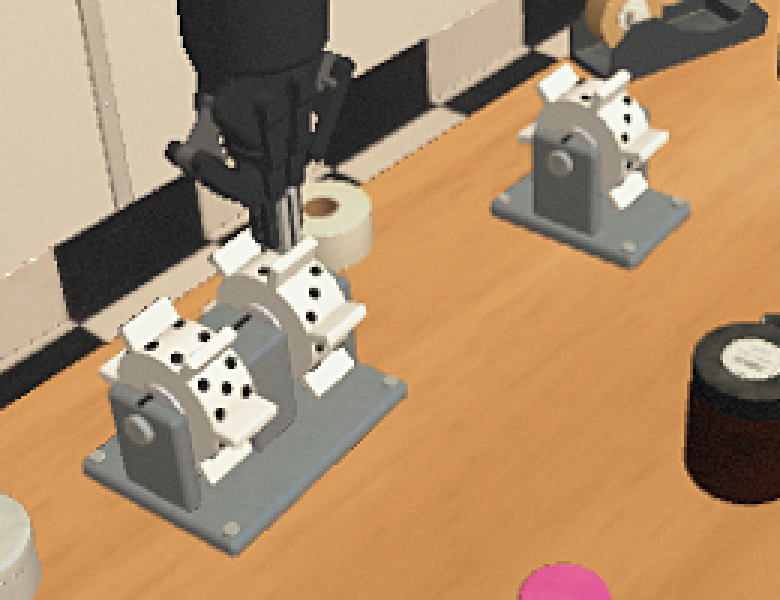

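The right wheel did roll: the three is on the near side and the slot for two is coming up. But the finger has ridden up onto the rib tip near (280,245), pressing at 43 N. I'll lift off, shift into the slot behind that rib and go down again.

move_arm:
  moves:
    - {"linear": [-0.013,0,0],"delta_rot": [0,0,0],"fingers": 1}
    - {"linear": [-0.02,0,0],"delta_rot": [0,0,0],"fingers": 1}
    - {"linear": [0,0.017,0],"delta_rot": [0,0,0],"fingers": 1}
    - {"linear": [0,0,0],"delta_rot": [0,0,0],"fingers": 1}
    - {"linear": [0,0,0],"delta_rot": [0,0,0],"fingers": 1}
    - {"linear": [0,0,0],"delta_rot": [0,0,0],"fingers": 1}

```text
time: 11.25
eef_pos: [545.9, 121.0, 155.7]
tcp_rot: [1.124, 1.262, -1.125]
contact_force: [-0.6, -0.4, 0.3]
grip_width: -0.0
```

```bash
python3 st.py; python3 - <<'E'
from fine import *
n="scene"
im,d=robot.snapshot(n);K,D,W=cam(n);v,u=np.mgrid[0:420,0:560];P=pts(n,d,W,K,D,np.c_[u.ravel(),v.ravel()])
for s in(1,-1): print(n,s,wheel(P,(533,160.3),.115,s))
K,D,W=cam("wrist");im,d=robot.snapshot("wrist");fine("wrist",d,K,D,W)
E
```

```text
coder frame 6.814716476987049 -40.35971518068201 155.6982711771782 F [-0.55736176 -0.35862005  0.27405253] 11.25
[[-0.001, 0.993, 0.114], [0.0, 0.114, -0.993], [-1.0, -0.001, -0.0]]
scene 1 (np.float64(28.089809370231805), np.int64(336), array([  0,  20,  88,   0,   0,   0,   0,  63,  33,   0,   0,   0,   1,
       106,   6,   0,   0,   0,   0,  19,   0,   0]))
scene -1 (np.float64(-18.447813149578856), np.int64(276), array([ 0,  0,  1, 81, 13,  0,  0,  0, 49, 42,  0,  0,  0,  0, 77,  5,  0,
        0,  0,  0,  8,  0]))
wrist 1 dx,dz [-1.1  -0.47] rib deg -31.36 cost/n 0.166 3656
wrist -1 dx,dz [-1.34 -0.46] rib deg -17.4 cost/n 0.163 2297
```

move_arm:
  moves:
    - {"linear": [0.015,0.001,0],"delta_rot": [0,0,0],"fingers": 1}
    - {"linear": [0.01,0,0],"delta_rot": [0,0,0],"fingers": 1}
    - {"linear": [0.006,0,0],"delta_rot": [0,0,0],"fingers": 1}
    - {"linear": [0,0,0],"delta_rot": [0,0,0],"fingers": 1}
    - {"linear": [0,-0.006,0],"delta_rot": [0,0,0],"fingers": 1}
    - {"linear": [0,-0.005,0],"delta_rot": [0,0,0],"fingers": 1}
    - {"linear": [0,-0.004,0],"delta_rot": [0,0,0],"fingers": 1}
    - {"linear": [0,0,0],"delta_rot": [0,0,0],"fingers": 1}
    - {"linear": [0,0,0],"delta_rot": [0,0,0],"fingers": 1}

```text
time: 12.48
eef_pos: [532.8, 119.4, 125.4]
tcp_rot: [1.124, 1.261, -1.125]
contact_force: [0.2, -0.1, -0.1]
grip_width: -0.0
```

```bash
cat > m.py <<'E'
from fine import *
n="scene"
im,d=robot.snapshot(n);K,D,W=cam(n);v,u=np.mgrid[0:420,0:560];P=pts(n,d,W,K,D,np.c_[u.ravel(),v.ravel()])
for s in(1,-1): print(n,s,wheel(P,(533,160.3),.115,s)[:2])
K,D,W=cam("wrist");im,d=robot.snapshot("wrist");fine("wrist",d,K,D,W);cv2.imwrite("pics/wl.png",im[:,:,::-1])
E
python3 st.py; python3 m.py
```

```text
coder frame -6.4014653359280045 -40.408569285485925 125.38026548819309 F [ 0.23667887 -0.1091821  -0.13107217] 12.475
[[-0.0, 0.993, 0.114], [0.0, 0.114, -0.993], [-1.0, -0.0, -0.0]]
scene 1 (np.float64(27.87117050888566), np.int64(332))
scene -1 (np.float64(-25.9219298024254), np.int64(308))
wrist 1 dx,dz [-0.99 -0.53] rib deg -31.33 cost/n 0.163 5290
wrist -1 dx,dz [-2.44  0.43] rib deg 35.03 cost/n 2.26 3730
```

move_arm:
  moves:
    - {"linear": [0,-0.0035,0],"delta_rot": [0,0,0],"fingers": 1}
    - {"linear": [0,0,0],"delta_rot": [0,0,0],"fingers": 1}
    - {"linear": [0,0,0],"delta_rot": [0,0,0],"fingers": 1}
    - {"linear": [0,0.006,0],"delta_rot": [0,0,0],"fingers": 1}
    - {"linear": [0,0,0],"delta_rot": [0,0,0],"fingers": 1}
    - {"linear": [-0.02,0,0],"delta_rot": [0,0,0],"fingers": 1}
    - {"linear": [-0.04,0,0],"delta_rot": [0,0,0],"fingers": 1}
    - {"linear": [-0.04,0,-0.02],"delta_rot": [0,0,0],"fingers": 1}
    - {"linear": [-0.025,0,-0.02],"delta_rot": [0,0,0],"fingers": 1}
    - {"linear": [0,0,0],"delta_rot": [0,0,0],"fingers": 1}
    - {"linear": [0,0,0],"delta_rot": [0,0,0],"fingers": 1}

```text
time: 13.95
eef_pos: [530.1, 159.0, 248.7]
tcp_rot: [1.123, 1.263, -1.126]
contact_force: [0.1, -0.1, 0.2]
grip_width: 0.001
```

```bash
python3 st.py; python3 m.py; python3 -c "
import cv2;a=cv2.imread('pics/wl.png');cv2.imwrite('pics/w4c.png',cv2.resize(a[90:260,180:380],(800,600),interpolation=3))"
```

```text
coder frame -4.482041764527455 -0.8353139501082807 248.6746009146242 F [ 0.07205731 -0.08669558  0.22791902] 13.95
[[-0.002, 0.993, 0.114], [-0.001, 0.114, -0.993], [-1.0, -0.003, 0.0]]
scene 1 (np.float64(28.1149008760069), np.int64(337))
scene -1 (np.float64(28.57441597126561), np.int64(288))
wrist 1 dx,dz [-1.38 -0.44] rib deg -31.44 cost/n 0.183 1782
wrist -1 dx,dz [-1.58 -0.48] rib deg -30.72 cost/n 0.165 1784
```

View pics/w4c.png

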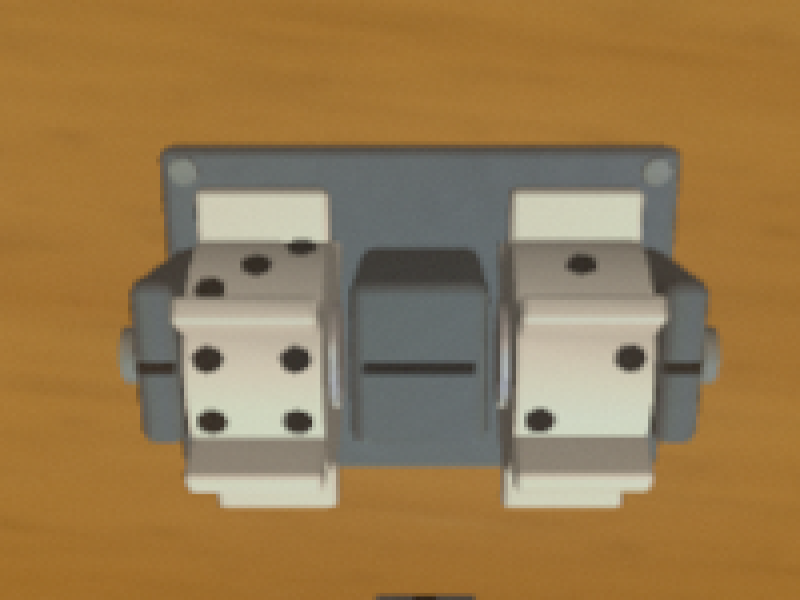

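The left wheel shows four (dots at 208-298, 358-420) and the right shows two (540-630, 358-420). Both are within about 1.5° of straight up, and the gripper is well clear, so I'm handing in.

```bash
python3 -c "
from cell import robot
print(robot.job_done())"
```

```text
the job is handed in; nothing more can be done
None
```

The coder is set to 42: four dots are up on the left wheel and two on the right. I handed the job in at about 14 s, with the arm raised clear and reading no contact force. No verdict was reported.

- **Left wheel:** I pushed it away from the robot with the shut fingertips. The last wrist-camera fit put it about 1.4° short of four straight up.
- **Right wheel:** I pushed it towards the robot. The last fit put it about 0.7° from two straight up. The scene camera's rougher estimate agreed with both fits to within about 2°.
- **What went wrong:** On the first push of the right wheel, the fingertip rode up onto a rib. The wrist force was about 43 N when I read it. The limit is 40 N for the arm or gripper body and 120 N at the wrist. It was the fingertip pressing, not the body, but I can't rule out that it counts. I lifted off, re-entered the slot and finished the push with no measurable force.
- **Single-wheel counter:** I never went near it, and it looked unchanged in the scene picture taken during the right-wheel push. I did not measure its angle again at the end.

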